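# Uncouple the spring-test carriage and slide it to the unloading stop

## Task

Pull the spring sleeve on the fixed quick coupler back towards the blue block until the carriage pops off, then let the sleeve go so that it snaps fully forward by itself. Then push the carriage along its sticky track by its two red pads, a little at each end in turn so that it does not rack and jam, until both ends rest against the yellow stop, and leave it there. Do not press on the clear spring magazine in its middle, and leave the orange bin, the tin and the hammer where they are.

Things in the scene. Friction and masses are not known exactly. Their poses are not given: they have to be found in the camera images.
- station: Fixed aluminium base plate, 410 (x) x 340 (y) x 10 mm. +x: the way the carriage slides off (away from the robot), +y left along the carriage, z up. Origin on the bench (plate underside), 160 mm from the plate's near edge. At its near end a blue block (x -155 to -105, y +-30, top at z 68 mm) carries the coupler, whose axis lies along x at y = 0, z = 40 mm.
- track_mid (a point): Point on the plate's top, midway between the two black and white rails that run along x (x 0 to 250 of the station); axes as the station's. The rails' inner lips are at y +-132.5 mm, tops 34 mm above the bench. They guide the carriage's white shoes with 1.75 mm side play each: it cocks some 0.08 rad (one pad 15 mm ahead of the other), then jams until the lagging end is pushed.
- sleeve (a joint): Travel of the ribbed dark steel coupler sleeve, m: 0 = fully forward, grows as it is pulled back towards the blue block (station -x), 0.022 = hard end stop. The spring pushes it forward with 5.5 N at home, 12 N fully back; the catch inside adds up to 5 N. The catch lets go at about 0.012; pull to 0.015 or more. Freed, it snaps home in about 0.15 s.
- sleeve_front (a point): Centre of the front (+x) face of the brass collar on the sleeve's front end; moves with it; axes as the station's. Collar: disc of 44 mm diameter, 7 mm thick, centre 40 mm above the bench. Behind it the sleeve is 34 mm in diameter. In front a brass tube of 11 mm diameter runs along +x to the carriage, 67 mm of it free: room for fingers astride or above the tube to drag the collar back.
- pad_left (a point): Centre of the near (-x) upright face of the carriage's left (+y) red push pad: 46 mm wide (y), 47 mm tall, centre 40 mm above the bench; axes the carriage's. The carriage (0.7 kg, loose in the rails, friction 3 to 6 N) is 280 mm long (y); its far face is 60 mm beyond the pad faces. Once the sleeve is back, a plunger kicks it about 26 mm along +x; it cannot be pushed back in.
- pad_right (a point): The same for the right (-y) red push pad, 190 mm from the left one.
- magazine_center (a point): Centre of the clear spring magazine in the middle of the carriage, 66 (x) x 120 (y) x 26 mm, top 74 mm above the bench; its near face stands 5 mm nearer than the pad faces. Not to be pressed.
- stop: Fixed yellow stop bar across the track, 250 mm long (y), 22 mm high, on the base plate. Origin at the middle of the lower edge of its near face, 10 mm above the bench; axes as the station's. The carriage is home when its far face touches it along its whole length: both pad faces 60 mm before this face.
- bin: Bystander: loose orange open bin with springs, 150 x 100 x 65 mm high; origin at the centre of its underside.
- tin_mid (a point): Bystander: loose white and blue tin, 86 mm diameter, 100 mm high; point at its centre.
- mallet: Bystander: loose hammer lying on the bench, about 270 mm long; origin under its middle, handle to its own -x.

How it is judged:
On the way, in this order (a step that is already met when the one before it is completed fails the run):
1. the sleeve is pulled back at least 12 mm and the carriage pops off by more than 20 mm (value of joint sleeve above 0.012 m and distance of each of pad_left, pad_right from where it was at the start of the episode above 0.02 m), for 0.05 s.
2. the sleeve, let go, snaps forward untouched (faster than 0.06 m/s) (velocity of joint sleeve below -0.06 m/s and contact force between the fingers and sleeve below 0.5 N and value of joint sleeve below 0.01 m).
3. the sleeve is fully forward (value of joint sleeve below 0.0015 m), for 0.1 s.
At the end, for the whole second after the job is handed in: The sleeve is fully forward (within 1.5 mm); both ends of the carriage are within 4 mm of the yellow stop, the carriage flat in its track (value of joint sleeve below 0.0015 m and x of each of pad_left, pad_right in the frame of stop above -0.064 m and z of each of pad_left, pad_right in the frame of stop below 0.035 m); the robot touches nothing.
It fails at once if the clear magazine is pressed with more than 3 N (contact force between any of the fingers, the arm and magazine above 3 N).
It fails at once if the bin, the tin or the hammer is moved by more than 20 mm (distance of any of bin, tin_mid, mallet from where it was at the start of the episode above 0.02 m).
It also fails if it takes over 72 s, if anything falls off the work surface, if the arm or the gripper's body presses on something with over 40 N, if the wrist force passes 120 N, or if a joint passes its speed limit or range.

## Robot

A 6-joint arm with a two-finger parallel gripper is mounted at the origin on the work surface. World frame = base frame: x ahead of the robot, y to its left, z up, the work surface at z = 0. Lengths are in m, angles in rad, forces in N, time in s.
With the tool pointing down it reaches from about 0.4 to 0.825 m from the base axis. Payload 7 kg.
Tool frame: the origin (TCP) lies midway between the tips of the shut fingers; the grasp point (between the pads) lies 19 mm behind it; z points along the fingers, y is the line along which they close (so a half turn about z gives the same grasp; the last joint's range is limited). The gripper opens to 88 mm and grips with 3 to 60 N. Pads are 19 mm wide; open, the fingers measure 130 mm over their backs; the gripper's body (78 mm by 193 mm) begins 47 mm behind the grasp point.
Start: joints at [1.578, 0.359, 0.012, 0, -1.224, -0.288], TCP at [0.187, 0.649, 0.227] pointing down, gripper open.
Joint ranges: [-3.07, 3.07], [-1.43, 2.12], [-1.02, 1.25], [-3.03, 1.67], [-3.05, -0], [-3.03, 3.03]. Speed limits (rad/s): [2.39, 2.39, 3.01, 3.14, 3.14, 3.14].

## Interface

Orientations are given as [roll, pitch, yaw] about the fixed x, y, z axes, in that order (R = Rz(yaw) Ry(pitch) Rx(roll)).
In Python, from station import arm gives the robot as it stands.
- The arm moves only by the tool step_arm, never from a script. Its argument "plan" is one flat list of numbers, 7 for each row, row after row: the opening, from 0 (shut) to 1 (fully open), then the shift along the world's x, y, z in cm, then the turn, a rotation vector about the world's x, y, z in degrees. In form: [claw, dx, dy, dz, wx, wy, wz, claw, dx, dy, dz, wx, wy, wz, ...]. A call has exactly 8 rows; each row is the pose to reach, as a shift and turn from the pose commanded when the call began; what a row does not reach only later rows make up. A row lasts 1/10 s, in which the tool goes at most 50 mm and 8.59 degrees, less where a joint would pass 70% of its speed; a pose out of reach is approached as far as the arm can. A call with a gripper value outside its range is refused whole. The fingers move at their own pace and stop on an object; "grip_force" is the grip in N (left out, the last holds). Time passes only in rows, so rows that repeat a pose let the fingers close, or fill a call up. It gives the time, the measured TCP pose, the force, the opening and the grip force at its end, in the units of the state.
- arm.get_state(): the state, without advancing time (a new reading comes with each control period).
- arm.camera(name): name is "scene" or "top"; returns the picture (480x640x3 uint8, red, green, blue); there is no depth.
- arm.calibration(name): a dict with "fx", "fy", "cx", "cy" (pixels), "T" (4x4, takes a point from camera to world coordinates). Camera axes: x right, y up, looking along -z (the intrinsics and any distortion apply to the point x, -y, -z); pixel columns grow to the right and rows downward; lengths in m; the calibration is good to about 2 mm. A picture is of the moment at which its call begins. calibration takes no time and is no camera call.
- arm.hand_in(): hands the job in; it is judged then, once.
The state is a dict: "clock": time; "joints": joint angles; "joint_velocities": joint speeds; "effort": joint torques, N m; "ee_pos": TCP position; "orientation": TCP orientation; "wrist_force": force on the tool from outside, world axes, zero at the start; "wrist_torque": the same for the moment, N m; "opening": opening from 0.0 (shut) to 1.0 (fully open); "grasp_force": force on a finger pad.
Only numpy, scipy, OpenCV 4.12 (cv2) and the standard library are available. Lean on these libraries where they do the work, as an engineer would, in place of code of your own. Each camera call takes 0.05 s, during which the arm holds its last target. There are 200 camera calls.

## Working session

There is one attempt and no reset: what is moved stays moved. The work goes in short steps, Python scripts to look and compute and a tool call to move; the robot and the scene stay as the last step left them, time stands still between calls to the robot, and variables do not carry over. Pictures are saved under pics/ and viewed, at most 10 in all, crops included, and the job is handed in when it is done.

Besides the shell and the picture viewer there is one more tool, called after ">>>" by a JSON object that holds its "name" and its "arguments", one argument or row to a line. step_arm: Moves the arm, as the interface text tells. Its arguments: {"type":"object","properties":{"plan":{"type":"array","items":{"type":"number"}},"grip_force":{"type":"number"}},"required":["plan"]}

```bash
mkdir -p pics
python3 - <<'E'
from station import arm
import cv2,numpy as np
for n in("scene","top"):
    cv2.imwrite(f"pics/{n}0.png",arm.camera(n)[:,:,::-1])
    c=arm.calibration(n);print(n,{k:(np.round(v,4).tolist()) if k!="x" else 0 for k,v in c.items()})
s=arm.get_state();print({k:np.round(v,3).tolist() for k,v in s.items()})
E
```

```text
scene {'fx': 591.7374, 'fy': 591.7374, 'cx': 312.5339, 'cy': 240.1429, 'T': [[0.1635, -0.5807, 0.7975, 1.7671], [0.9864, 0.1075, -0.124, -0.178], [-0.0137, 0.807, 0.5904, 0.9674], [0.0, 0.0, 0.0, 1.0]]}
top {'fx': 504.3487, 'fy': 504.3487, 'cx': 321.6716, 'cy': 237.686, 'T': [[-0.066, 0.9717, -0.2269, 0.2448], [-0.9978, -0.0639, 0.0165, 0.0209], [0.0016, 0.2275, 0.9738, 1.4912], [0.0, 0.0, 0.0, 1.0]]}
{'clock': 0.1, 'joints': [1.578, 0.359, 0.011, -0.0, -1.224, -0.288], 'joint_velocities': [-0.001, -0.003, 0.002, 0.002, 0.0, 0.001], 'effort': [-0.003, -58.416, 29.375, 7.016, 0.01, -0.0], 'ee_pos': [0.187, 0.648, 0.226], 'orientation': [3.14, -0.0, -0.281], 'wrist_force': [0.428, -0.372, 0.513], 'wrist_torque': [-0.035, -0.039, 0.028], 'grasp_force': 0.0, 'opening': 1.0}
```

View pics/scene0.png

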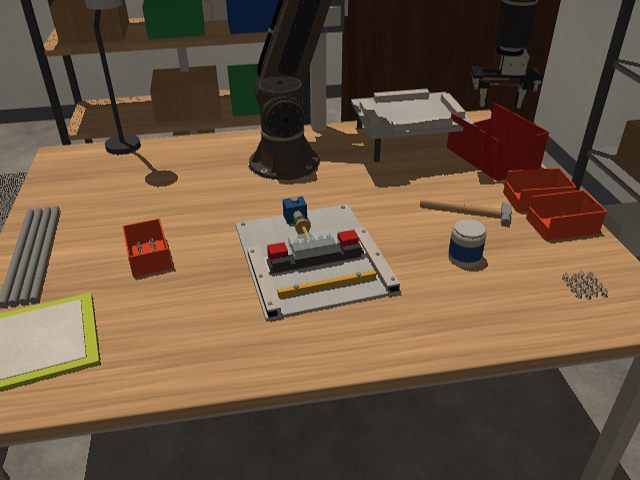

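View pics/top0.png

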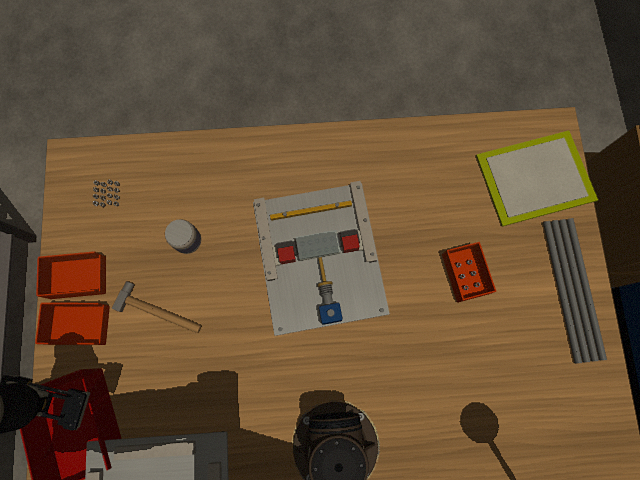

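The scene view shows the station with the blue block at (294,208), pads at (277,250) and (347,238), and the stop at (327,284). In the top view the plate corners are near (255,201), (360,182), (388,315) and (275,334). The pads are at (286,252) and (349,241), the block at (330,312), the tin at (181,236), the hammer at (160,305) and the bin at (467,271).

```bash
cat > h.py <<'E'
from station import arm
import cv2,numpy as np
def ray(n,uv,z):
    c=arm.calibration(n);T=np.array(c["T"])
    d=T[:3,:3]@np.array([(uv[0]-c["cx"])/c["fx"],-(uv[1]-c["cy"])/c["fy"],-1.]);o=T[:3,3]
    return o+d*(z-o[2])/d[2]
def mask(im,lo,hi,roi):
    h=cv2.cvtColor(im,cv2.COLOR_RGB2HSV);m=cv2.inRange(h,lo,hi)
    r=np.zeros_like(m);x0,y0,x1,y1=roi;r[y0:y1,x0:x1]=m[y0:y1,x0:x1];return r
def blobs(m,mn=15):
    k,_,st,ce=cv2.connectedComponentsWithStats(m)
    return [(ce[i].round(2),st[i][:5].tolist()) for i in range(1,k) if st[i][4]>=mn]
E
python3 - <<'E'
from h import *
im=cv2.imread("pics/top0.png")[:,:,::-1].copy()
roi=(245,175,395,340)
for nm,lo,hi,z in(("red",(0,150,60),(6,255,255),.0635),("red2",(172,150,60),(180,255,255),.0635),("blue",(95,120,40),(125,255,255),.068),("yel",(15,140,90),(30,255,255),.032)):
    m=mask(im,lo,hi,roi)
    for c,s in blobs(m):
        cn=max(cv2.findContours((m),0,2)[0],key=len)
        print(nm,c,s,ray("top",c,z).round(4))
    if nm in("yel",) : print(cv2.minAreaRect(np.argwhere(m)[:,::-1].astype(np.float32)))
for uv in((255,201),(360,182),(388,315),(275,334)): print(ray("top",uv,.01).round(4))
c=cv2.resize(im[175:340,240:400],None,fx=4.8,fy=3.6*1.0,interpolation=cv2.INTER_CUBIC) if 0 else cv2.resize(im[178:338,245:393],None,fx=3.7,fy=3.7,interpolation=cv2.INTER_CUBIC)
cv2.imwrite("pics/crop0.png",c[:,:,::-1])
E
```

```text
red [350.27 242.18] [342, 234, 17, 17, 222] [ 0.5586 -0.0852  0.0635]
red [285.9  253.82] [278, 246, 17, 18, 227] [0.5365 0.1028 0.0635]
blue [330.19 312.9 ] [319, 303, 23, 21, 317] [ 0.359  -0.0127  0.068 ]
yel [320.84 260.65] [245, 175, 150, 165, 6447] [0.5158 0.0032 0.032 ]
yel [344.5  203.37] [338, 201, 14, 6, 54] [ 0.6864 -0.0796  0.032 ]
yel [310.63 209.29] [286, 203, 50, 13, 207] [0.6746 0.0235 0.032 ]
yel [276.3  215.39] [270, 213, 15, 6, 56] [0.6623 0.1275 0.032 ]
yel [321.82 268.86] [319, 257, 7, 24, 72] [0.4912 0.0019 0.032 ]
yel [324.92 282.84] [319, 282, 13, 3, 25] [ 0.4495 -0.0044  0.032 ]
((319.5, 256.9999694824219), (148.99996948242188, 163.99996948242188), 0.0)
[0.7187 0.1922 0.01  ]
[ 0.7588 -0.1343  0.01  ]
[ 0.3465 -0.1817  0.01  ]
[0.3139 0.1491 0.01  ]
```

View pics/crop0.png

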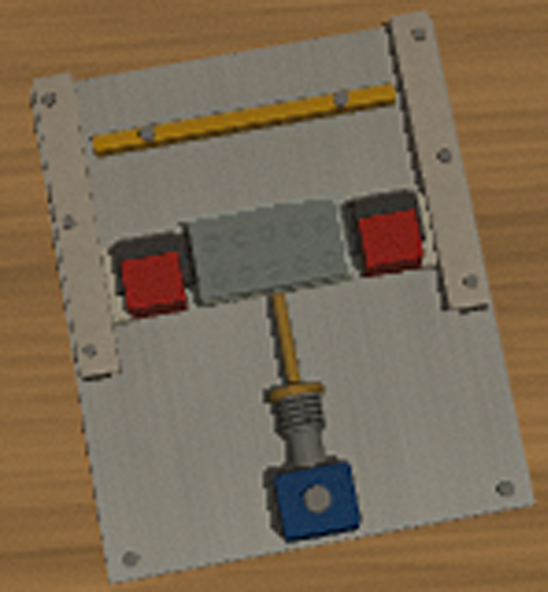

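The crop shows the collar's front rim near crop pixel (295,385), i.e. about (324.7,282) in the full view. The pads' tops are at about (153,280) and (390,238) in the crop. Next: station pose, collar and pad positions.

```bash
cat >> h.py <<'E'
YAW=.115;O=np.array([.4895,.0012])
X=np.array([np.cos(YAW),np.sin(YAW)]);Y=np.array([-X[1],X[0]])
def loc(p): d=np.array(p[:2])-O; return (np.array([d@X,d@Y])*1000).round(1)
def wor(x,y): return (O+x/1000*X+y/1000*Y).round(4)
E
python3 - <<'E'
from h import *
im=cv2.imread("pics/top0.png")[:,:,::-1].copy()
for v in(381,385,395,400): print("collar",v,loc(ray("top",(245+296/3.7,178+v/3.7),.062)))
for uv in((267,297),(283,297)):print("tube",loc(ray("top",(245+uv[0]/3.7,178+uv[1]/3.7),.04)))
for uv in((268,385),(324,381)):print("collar sides",loc(ray("top",(245+uv[0]/3.7,178+uv[1]/3.7),.04)))
m=mask(im,(0,150,60),(6,255,255),(245,225,395,275))
for q in(cv2.findContours(m,0,2)[0]):
    if len(q)>8: print([loc(ray("top",p,.0635)).tolist() for p in cv2.boxPoints(cv2.minAreaRect(q))])
for p in((153,150),(150,132),(245,123),(393,103),(92,151)): print("stop",loc(ray("top",(245+p[0]/3.7,178+p[1]/3.7),.032)))
for uv in((181,236),(128,292),(160,310),(200,330),(467,271)): print(ray("top",uv,.05).round(3))
s=cv2.imread("pics/scene0.png")[185:325,225:405]
cv2.imwrite("pics/crop1.png",cv2.resize(s,None,fx=4.2,fy=4.2,interpolation=cv2.INTER_CUBIC))
E
```

```text
collar 381 [-39.2  -1.1]
collar 385 [-42.3  -0.6]
collar 395 [-49.9   0.8]
collar 400 [-53.7   1.5]
tube [33.8  8.5]
tube [31.5 -3.9]
collar sides [-35.3  20.2]
collar sides [-40.1 -23.4]
[[79.4, 118.6], [79.6, 72.9], [34.5, 72.5], [34.4, 117.9]]
[[79.6, -71.0], [79.7, -117.0], [34.9, -116.0], [34.8, -70.4]]
stop [171.1  77.6]
stop [186.5  77.5]
stop [180.1   0.3]
stop [ 175.1 -121.3]
stop [179.1 126.3]
[0.613 0.408 0.05 ]
[0.458 0.56  0.05 ]
[0.4   0.468 0.05 ]
[0.337 0.356 0.05 ]
[ 0.454 -0.416  0.05 ]
```

View pics/crop1.png

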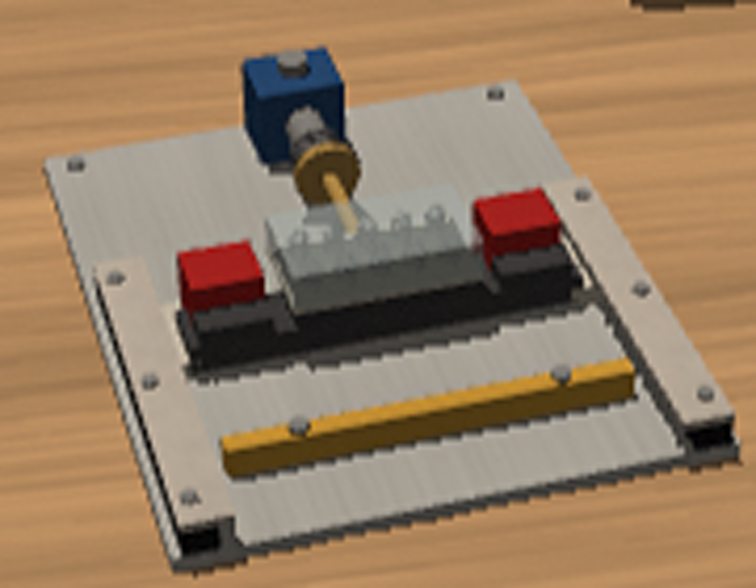

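>>> {"name": "step_arm", "arguments": {
  "plan": [1, 4, -5, 0, 0, 0, 4, 1, 8, -10, 0, 0, 0, 8, 1, 12, -15, 0, 0, 0, 12, 1, 16, -20, 0, 0, 0, 16, 1, 20, -25, 0, 0, 0, 20, 1, 22, -30, 0, 0, 0, 22.7, 1, 24, -35, 0, 0, 0, 22.7, 1, 26, -40, 0, 0, 0, 22.7]
}}

```text
clock: 0.9
ee_pos: [0.4139, 0.3189, 0.2263]
orientation: [3.141, 0.0, 0.116]
wrist_force: [0.9, 1.3, -0.2]
opening: 0.996
grasp_force: 0.0
```

The crop shows the coupler collar face at about (327,172), the red pads at (220,275) and (517,222), and the magazine between them. The tube runs from the collar to the magazine.

>>> {"name": "step_arm", "arguments": {
  "plan": [1, 1, -4, 0, 0, 0, 0, 1, 2, -8, 0, 0, 0, 0, 1, 3, -12, 0, 0, 0, 0, 1, 3, -16, 0, 0, 0, 0, 1, 3, -20, 0, 0, 0, 0, 1, 3, -20, 0, 0, 0, 0, 1, 3, -20, 0, 0, 0, 0, 1, 3, -20, 0, 0, 0, 0]
}}

```text
clock: 1.7
ee_pos: [0.4434, 0.1214, 0.2266]
orientation: [-3.141, -0.0, 0.115]
wrist_force: [0.2, 0.6, 0.1]
opening: 1.0
grasp_force: 0.0
```

>>> {"name": "step_arm", "arguments": {
  "plan": [0.5, 1.5, -4, 0, 0, 0, 0, 0.25, 3.2, -8, 0, 0, 0, 0, 0.25, 3.2, -12.1, -1, 0, 0, 0, 0.25, 3.2, -12.1, -5, 0, 0, 0, 0.25, 3.2, -12.1, -9, 0, 0, 0, 0.25, 3.2, -12.1, -12, 0, 0, 0, 0.25, 3.2, -12.1, -12.5, 0, 0, 0, 0.25, 3.2, -12.1, -12.5, 0, 0, 0]
}}

```text
clock: 2.5
ee_pos: [0.4753, 0.0005, 0.1012]
orientation: [3.141, 0.002, 0.117]
wrist_force: [0.9, 0.1, 0.5]
opening: 0.338
grasp_force: 0.0
```

Run:
```python
from h import *
s=arm.get_state();print(s["ee_pos"],loc(s["ee_pos"]),s["opening"])
a=arm.camera("scene")[165:305,225:405];a=cv2.resize(a,None,fx=4.2,fy=4.2,interpolation=cv2.INTER_CUBIC)
cv2.imwrite("pics/a.png",a[:,:,::-1])
```

```text
[4.75347463e-01 4.71192699e-04 1.01179212e-01] [-14.1   0.9] 0.3378565631437735
```

View pics/a.png

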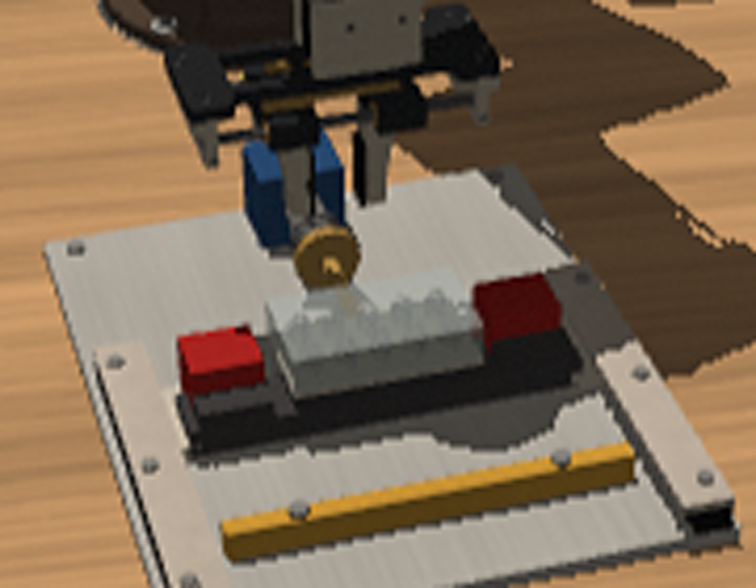

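The gripper stands over the tube with its fingers at (300,215) and (372,203), astride the coupler axis and ahead of the collar at (327,258). Lowering now.

>>> {"name": "step_arm", "arguments": {
  "plan": [0.25, 0, 0, 0, 0, 0, 0, 0.25, 0, 0, -1, 0, 0, 0, 0.25, 0, 0, -2.5, 0, 0, 0, 0.25, 0, 0, -4, 0, 0, 0, 0.25, 0, 0, -5.5, 0, 0, 0, 0.25, 0, 0, -7, 0, 0, 0, 0.25, 0, 0, -7, 0, 0, 0, 0.25, 0, 0, -7, 0, 0, 0]
}}

```text
clock: 3.35
ee_pos: [0.4755, -0.0001, 0.0319]
orientation: [3.142, -0.0, 0.116]
wrist_force: [0.4, 0.2, 0.4]
opening: 0.253
grasp_force: 0.0
```

>>> {"name": "step_arm", "arguments": {
  "plan": [0.25, -0.4, -0.05, 0, 0, 0, 0, 0.25, -0.8, -0.09, 0, 0, 0, 0, 0.25, -1.2, -0.14, 0, 0, 0, 0, 0.25, -1.5, -0.17, 0, 0, 0, 0, 0.25, -1.8, -0.21, 0, 0, 0, 0, 0.25, -2.0, -0.23, 0, 0, 0, 0, 0.25, -2.0, -0.23, 0, 0, 0, 0, 0.25, -2.0, -0.23, 0, 0, 0, 0]
}}

```text
clock: 4.15
ee_pos: [0.4579, -0.0017, 0.0325]
orientation: [-3.141, -0.005, 0.116]
wrist_force: [8.0, -2.4, -3.5]
opening: 0.253
grasp_force: 3.5
```

>>> {"name": "step_arm", "arguments": {
  "plan": [0.25, -0.3, -0.03, 0, 0, 0, 0, 0.25, -0.6, -0.07, 0, 0, 0, 0, 0.25, -0.9, -0.1, 0, 0, 0, 0, 0.25, -1.2, -0.14, 0, 0, 0, 0, 0.25, -1.4, -0.16, 0, 0, 0, 0, 0.25, -1.6, -0.18, 0, 0, 0, 0, 0.25, -1.6, -0.18, 0, 0, 0, 0, 0.25, -1.6, -0.18, 0, 0, 0, 0]
}}

```text
clock: 4.95
ee_pos: [0.443, -0.0032, 0.0327]
orientation: [-3.141, -0.007, 0.117]
wrist_force: [11.7, -3.2, -6.5]
opening: 0.248
grasp_force: 5.3
```

```bash
cat > p.py <<'E'
from h import *
# pad position from top view: red blob boxes in station mm (same measure as at start: near edge 34.6)
im=arm.camera("top")
m=mask(im,(0,150,30),(6,255,255),(250,190,395,275))
for c,s in blobs(m,40): print("pad",c,s,loc(ray("top",c,.0635)))
im2=arm.camera("scene")
m=mask(im2,(0,150,30),(6,255,255),(225,185,405,300))
for c,s in blobs(m,40): print("scene pad",c,s,loc(ray("scene",c,.058)))
s=arm.get_state();print(loc(s["ee_pos"]),np.round(s["wrist_force"],1),s["clock"])
E
python3 p.py
```

```text
pad [348.82 234.34] [340, 226, 18, 18, 241] [ 82.5 -94.1]
pad [284.52 246.11] [276, 238, 18, 18, 248] [81.6 95.8]
scene pad [350.73 242.98] [341, 235, 21, 19, 267] [91. 97.]
scene pad [279.11 256.24] [270, 248, 21, 19, 275] [ 91.3 -93.1]
[-46.6   1. ] [11.  -4.1 -5. ] 5.05
```

The carriage popped by about 24 mm. Pull slightly more, then open to let the sleeve snap between the fingers.

>>> {"name": "step_arm", "arguments": {
  "plan": [0.25, -0.15, -0.02, 0, 0, 0, 0, 0.25, -0.15, -0.02, 0, 0, 0, 0, 1, -0.15, -0.02, 0, 0, 0, 0, 1, -0.15, -0.02, 0, 0, 0, 0, 1, -0.15, -0.02, 0, 0, 0, 0, 1, -0.15, -0.02, 0, 0, 0, 0, 1, -0.15, -0.02, 0, 0, 0, 0, 1, -0.15, -0.02, 0, 0, 0, 0]
}}

```text
clock: 5.85
ee_pos: [0.4372, -0.0046, 0.0315]
orientation: [3.142, 0.001, 0.115]
wrist_force: [0.2, 0.3, -0.3]
opening: 0.732
grasp_force: 0.0
```

Run:
```python
from h import *
s=arm.get_state();print(s["ee_pos"],loc(s["ee_pos"]),s["opening"],s["wrist_force"],s["grasp_force"])
a=arm.camera("scene")[165:305,225:405];a=cv2.resize(a,None,fx=4.2,fy=4.2,interpolation=cv2.INTER_CUBIC)
cv2.imwrite("pics/b.png",a[:,:,::-1])
```

```text
[ 0.43717917 -0.00459501  0.03146614] [-52.6   0.2] 0.7322684749799249 [ 0.18333444  0.2585834  -0.29654439] 0.0
```

View pics/b.png

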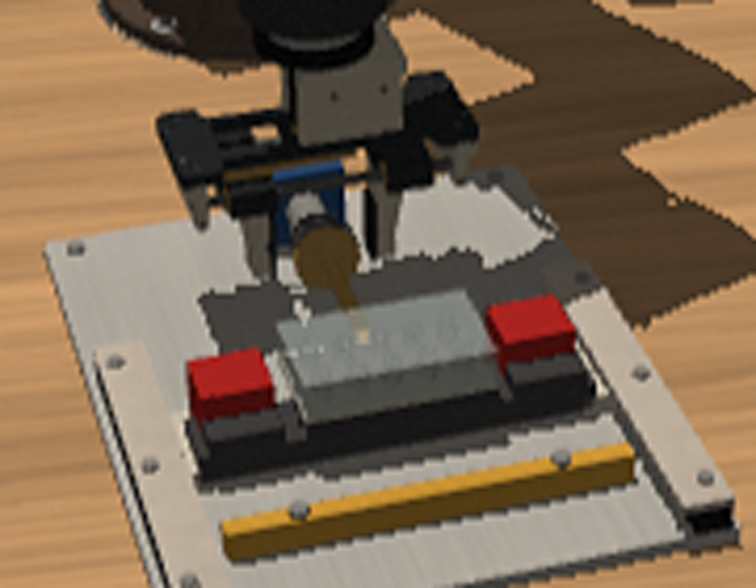

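The sleeve is home: the collar at (327,258) stands ahead of the fingers and no force is left. The carriage is off and square, with pads at (230,385) and (530,325). I lift, shut the fingers and go to the left pad.

>>> {"name": "step_arm", "arguments": {
  "plan": [1, 0, 0, 0, 0, 0, 0, 1, 0, 0, 4, 0, 0, 0, 0.6, 0, 0, 8.5, 0, 0, 0, 0, 1.5, 2.0, 11, 0, 0, 0, 0, 4, 5, 11, 0, 0, 0, 0, 7.6, 8, 11, 0, 0, 0, 0, 7.6, 10.4, 11, 0, 0, 0, 0, 7.6, 10.4, 11, 0, 0, 0]
}}

```text
clock: 6.7
ee_pos: [0.5144, 0.1017, 0.141]
orientation: [3.141, 0.001, 0.117]
wrist_force: [-0.8, 0.3, -0.6]
opening: 0.515
grasp_force: 0.0
```

>>> {"name": "step_arm", "arguments": {
  "plan": [0, 0, 0, 0, 0, 0, 0, 0, 0, 0, 0, 0, 0, 0, 0, 0, 0, 0, 0, 0, 0, 0, 0, 0, -3, 0, 0, 0, 0, 0, 0, -6, 0, 0, 0, 0, 0, 0, -9, 0, 0, 0, 0, 0, 0, -10, 0, 0, 0, 0, 0, 0, -10, 0, 0, 0]
}}

```text
clock: 7.5
ee_pos: [0.513, 0.0986, 0.0406]
orientation: [3.14, 0.003, 0.115]
wrist_force: [0.0, -0.3, 0.8]
opening: 0.006
grasp_force: 0.0
```

```bash
python3 p.py
```

```text
pad [348.51 234.61] [340, 226, 18, 19, 249] [ 81.9 -93.1]
scene pad [350.83 243.22] [341, 236, 21, 18, 259] [92.  96.9]
scene pad [279.07 256.39] [270, 248, 20, 19, 268] [ 91.8 -93.3]
[36.2 94.9] [ 0.   0.4 -0.1] 7.6
```

>>> {"name": "step_arm", "arguments": {
  "plan": [0, 0.3, 0.03, 0, 0, 0, 0, 0, 0.6, 0.07, 0, 0, 0, 0, 0, 0.9, 0.1, 0, 0, 0, 0, 0, 1.2, 0.14, 0, 0, 0, 0, 0, 1.5, 0.17, 0, 0, 0, 0, 0, 1.8, 0.21, 0, 0, 0, 0, 0, 1.8, 0.21, 0, 0, 0, 0, 0, 1.8, 0.21, 0, 0, 0, 0]
}}

```text
clock: 8.4
ee_pos: [0.5318, 0.1016, 0.0414]
orientation: [3.141, 0.0, 0.115]
wrist_force: [0.6, -0.6, -0.3]
opening: 0.003
grasp_force: 0.0
```

```bash
python3 p.py
```

```text
pad [348.49 234.62] [340, 226, 18, 19, 249] [ 81.8 -93. ]
scene pad [350.77 243.35] [341, 236, 21, 19, 260] [92.5 96.6]
scene pad [279.06 256.38] [270, 248, 21, 19, 267] [ 91.8 -93.3]
[53.4 94.9] [ 0.5 -0.5  0.1] 8.5
```

>>> {"name": "step_arm", "arguments": {
  "plan": [0, 0.3, 0.03, 0, 0, 0, 0, 0, 0.6, 0.07, 0, 0, 0, 0, 0, 0.8, 0.09, 0, 0, 0, 0, 0, 1.0, 0.11, 0, 0, 0, 0, 0, 1.2, 0.14, 0, 0, 0, 0, 0, 1.2, 0.14, 0, 0, 0, 0, 0, 1.2, 0.14, 0, 0, 0, 0, 0, 1.2, 0.14, 0, 0, 0, 0]
}}

```text
clock: 9.3
ee_pos: [0.5424, 0.1025, 0.0413]
orientation: [3.141, 0.003, 0.115]
wrist_force: [-5.3, -0.0, 4.1]
opening: 0.009
grasp_force: 2.5
```

```bash
python3 p.py
```

```text
pad [348.52 233.35] [340, 225, 18, 18, 253] [ 85.6 -93.8]
scene pad [351.61 245.43] [342, 237, 21, 20, 273] [101.7  95.7]
scene pad [279.25 257.34] [270, 249, 20, 18, 265] [ 95.8 -93.8]
[64.3 94.5] [-5.1  0.4  3.8] 9.4
```

>>> {"name": "step_arm", "arguments": {
  "plan": [0, -2, -0.23, 0, 0, 0, 0, 0, -2, -0.23, 4, 0, 0, 0, 0, -1.5, -4.5, 6, 0, 0, 0, 0, -0.95, -9.2, 6, 0, 0, 0, 0, -0.4, -14, 6, 0, 0, 0, 0, 0.2, -18.7, 6, 0, 0, 0, 0, 0.2, -19.1, 3, 0, 0, 0, 0, 0.2, -19.1, 0, 0, 0, 0]
}}

```text
clock: 10.2
ee_pos: [0.5469, -0.0898, 0.0417]
orientation: [-3.141, -0.003, 0.112]
wrist_force: [0.4, 0.9, -1.1]
opening: 0.003
grasp_force: 0.0
```

>>> {"name": "step_arm", "arguments": {
  "plan": [0, 0, 0, 0, 0, 0, 0, 0, 0.6, 0.07, 0, 0, 0, 0, 0, 1.0, 0.11, 0, 0, 0, 0, 0, 1.4, 0.16, 0, 0, 0, 0, 0, 1.8, 0.21, 0, 0, 0, 0, 0, 2.2, 0.25, 0, 0, 0, 0, 0, 2.5, 0.29, 0, 0, 0, 0, 0, 2.5, 0.29, 0, 0, 0, 0]
}}

```text
clock: 11.0
ee_pos: [0.5704, -0.085, 0.0424]
orientation: [3.141, 0.001, 0.116]
wrist_force: [-5.2, -2.4, 3.2]
opening: 0.002
grasp_force: 2.4
```

```bash
python3 p.py
```

```text
scene pad [352.19 246.19] [342, 238, 21, 20, 264] [105.2  96.1]
scene pad [280.23 260.2 ] [271, 252, 21, 20, 293] [107.8 -94.1]
[ 70.5 -94.9] [-4.2 -1.3  3.5] 11.1
```

>>> {"name": "step_arm", "arguments": {
  "plan": [0, -2, -0.23, 0, 0, 0, 0, 0, -2, -0.23, 4, 0, 0, 0, 0, -2.5, 4.5, 6, 0, 0, 0, 0, -3.05, 9.2, 6, 0, 0, 0, 0, -3.6, 14, 6, 0, 0, 0, 0, -4.2, 18.6, 6, 0, 0, 0, 0, -4.2, 18.6, 3, 0, 0, 0, 0, -4.2, 18.6, 0, 0, 0, 0]
}}

```text
clock: 11.9
ee_pos: [0.5306, 0.1044, 0.0427]
orientation: [-3.139, -0.006, 0.119]
wrist_force: [0.1, -0.6, -0.4]
opening: 0.006
grasp_force: 0.0
```

>>> {"name": "step_arm", "arguments": {
  "plan": [0, 0, 0, 0, 0, 0, 0, 0, 0.7, 0.08, 0, 0, 0, 0, 0, 1.2, 0.14, 0, 0, 0, 0, 0, 1.7, 0.2, 0, 0, 0, 0, 0, 2.2, 0.25, 0, 0, 0, 0, 0, 2.6, 0.3, 0, 0, 0, 0, 0, 3, 0.34, 0, 0, 0, 0, 0, 3, 0.34, 0, 0, 0, 0]
}}

```text
clock: 12.7
ee_pos: [0.5591, 0.1043, 0.042]
orientation: [-3.141, -0.0, 0.114]
wrist_force: [-1.7, 1.4, 0.3]
opening: 0.003
grasp_force: 1.0
```

```bash
python3 p.py
```

```text
pad [347.55 228.4 ] [339, 220, 18, 18, 253] [100.7 -93.9]
scene pad [353.76 249.17] [344, 241, 21, 20, 278] [118.3  95.8]
scene pad [280.92 260.87] [271, 253, 21, 17, 273] [110.9 -93.1]
[81.  94.5] [-2.6  1.3  0.2] 12.8
```

>>> {"name": "step_arm", "arguments": {
  "plan": [0, -2, -0.23, 0, 0, 0, 0, 0, -2, -0.23, 4, 0, 0, 0, 0, -1.5, -4.5, 6, 0, 0, 0, 0, -0.95, -9.2, 6, 0, 0, 0, 0, -0.4, -14, 6, 0, 0, 0, 0, 0.2, -18.7, 6, 0, 0, 0, 0, 0.2, -19.1, 3, 0, 0, 0, 0, 0.2, -19.1, 0, 0, 0, 0]
}}

```text
clock: 13.6
ee_pos: [0.5624, -0.0888, 0.0423]
orientation: [3.141, -0.005, 0.112]
wrist_force: [0.2, 1.2, -0.7]
opening: 0.006
grasp_force: 0.0
```

>>> {"name": "step_arm", "arguments": {
  "plan": [0, 0, 0, 0, 0, 0, 0, 0, 0.6, 0.07, 0, 0, 0, 0, 0, 1.1, 0.13, 0, 0, 0, 0, 0, 1.6, 0.18, 0, 0, 0, 0, 0, 2, 0.23, 0, 0, 0, 0, 0, 2.4, 0.28, 0, 0, 0, 0, 0, 2.8, 0.32, 0, 0, 0, 0, 0, 2.8, 0.32, 0, 0, 0, 0]
}}

```text
clock: 14.4
ee_pos: [0.5889, -0.0833, 0.0425]
orientation: [3.141, 0.0, 0.116]
wrist_force: [-2.8, -0.4, 3.0]
opening: 0.011
grasp_force: 1.9
```

```bash
python3 p.py
```

```text
scene pad [354.87 250.06] [345, 242, 21, 19, 268] [122.7  97.2]
scene pad [282.27 264.53] [273, 256, 21, 20, 292] [126.1 -93.4]
[ 89.1 -95.3] [-2.9 -0.5  2.9] 14.5
```

>>> {"name": "step_arm", "arguments": {
  "plan": [0, -2, -0.23, 0, 0, 0, 0, 0, -2, -0.23, 4, 0, 0, 0, 0, -2.5, 4.5, 6, 0, 0, 0, 0, -3.05, 9.2, 6, 0, 0, 0, 0, -3.6, 14, 6, 0, 0, 0, 0, -4.2, 18.6, 6, 0, 0, 0, 0, -4.2, 18.6, 3, 0, 0, 0, 0, -4.2, 18.6, 0, 0, 0, 0]
}}

```text
clock: 15.3
ee_pos: [0.5486, 0.1059, 0.0426]
orientation: [-3.139, -0.006, 0.119]
wrist_force: [-0.0, 0.1, -0.8]
opening: -0.001
grasp_force: 0.0
```

>>> {"name": "step_arm", "arguments": {
  "plan": [0, 0, 0, 0, 0, 0, 0, 0, 0.7, 0.08, 0, 0, 0, 0, 0, 1.2, 0.14, 0, 0, 0, 0, 0, 1.7, 0.2, 0, 0, 0, 0, 0, 2.1, 0.24, 0, 0, 0, 0, 0, 2.5, 0.28, 0, 0, 0, 0, 0, 2.8, 0.32, 0, 0, 0, 0, 0, 2.8, 0.32, 0, 0, 0, 0]
}}

```text
clock: 16.1
ee_pos: [0.5746, 0.1052, 0.0421]
orientation: [3.141, 0.001, 0.114]
wrist_force: [-4.8, -0.1, 3.2]
opening: 0.006
grasp_force: 2.3
```

```bash
python3 p.py
```

```text
pad [346.34 222.51] [338, 214, 17, 19, 253] [118.8 -93.8]
scene pad [355.74 252.53] [346, 244, 21, 20, 282] [133.1  95.9]
scene pad [282.46 265.51] [273, 257, 21, 19, 287] [130.  -93.8]
[96.5 93.6] [-4.7 -1.1  2.8] 16.2
```

>>> {"name": "step_arm", "arguments": {
  "plan": [0, -2, -0.23, 0, 0, 0, 0, 0, -2, -0.23, 4, 0, 0, 0, 0, -1.5, -4.5, 6, 0, 0, 0, 0, -0.95, -9.2, 6, 0, 0, 0, 0, -0.4, -14, 6, 0, 0, 0, 0, 0.2, -18.7, 6, 0, 0, 0, 0, 0.2, -19.1, 3, 0, 0, 0, 0, 0.2, -19.1, 0, 0, 0, 0]
}}

```text
clock: 17.0
ee_pos: [0.5788, -0.0873, 0.0423]
orientation: [3.142, -0.005, 0.112]
wrist_force: [0.8, -0.4, -1.1]
opening: 0.001
grasp_force: 0.0
```

>>> {"name": "step_arm", "arguments": {
  "plan": [0, 0, 0, 0, 0, 0, 0, 0, 0.7, 0.08, 0, 0, 0, 0, 0, 1.1, 0.13, 0, 0, 0, 0, 0, 1.5, 0.17, 0, 0, 0, 0, 0, 1.8, 0.21, 0, 0, 0, 0, 0, 2.2, 0.25, 0, 0, 0, 0, 0, 2.5, 0.29, 0, 0, 0, 0, 0, 2.5, 0.29, 0, 0, 0, 0]
}}

```text
clock: 17.8
ee_pos: [0.6012, -0.0824, 0.0421]
orientation: [3.141, 0.001, 0.116]
wrist_force: [-4.6, -1.5, 3.6]
opening: 0.01
grasp_force: 2.4
```

```bash
python3 p.py
```

```text
scene pad [356.24 253.13] [346, 245, 22, 20, 279] [135.8  96.3]
scene pad [283.25 267.5 ] [274, 259, 21, 20, 298] [138.2 -93.8]
[101.3 -95.9] [-4.2 -1.   3.5] 17.9
```

>>> {"name": "step_arm", "arguments": {
  "plan": [0, 0.2, 0.02, 0, 0, 0, 0, 0, 0.4, 0.05, 0, 0, 0, 0, 0, 0.6, 0.07, 0, 0, 0, 0, 0, 0.7, 0.08, 0, 0, 0, 0, 0, 0.7, 0.08, 0, 0, 0, 0, 0, 0.7, 0.08, 0, 0, 0, 0, 0, 0.7, 0.08, 0, 0, 0, 0, 0, 0.7, 0.08, 0, 0, 0, 0]
}}

```text
clock: 18.7
ee_pos: [0.6079, -0.0817, 0.042]
orientation: [3.141, 0.001, 0.116]
wrist_force: [-5.6, -2.0, 3.9]
opening: 0.005
grasp_force: 2.8
```

```bash
python3 p.py
```

```text
scene pad [356.67 253.66] [346, 246, 22, 19, 273] [138.2  96.6]
scene pad [284.   269.14] [274, 261, 22, 20, 294] [144.9 -93.6]
[108.1 -95.9] [-5.  -2.1  3.5] 18.8
```

>>> {"name": "step_arm", "arguments": {
  "plan": [0, -2, -0.23, 0, 0, 0, 0, 0, -2, -0.23, 4, 0, 0, 0, 0, -2.5, 4.5, 6, 0, 0, 0, 0, -3.05, 9.2, 6, 0, 0, 0, 0, -3.6, 14, 6, 0, 0, 0, 0, -4.2, 18.6, 6, 0, 0, 0, 0, -4.2, 18.6, 3, 0, 0, 0, 0, -4.2, 18.6, 0, 0, 0, 0]
}}

```text
clock: 19.6
ee_pos: [0.5684, 0.1077, 0.0427]
orientation: [-3.139, -0.005, 0.119]
wrist_force: [-0.8, -0.5, -0.0]
opening: 0.008
grasp_force: 0.0
```

>>> {"name": "step_arm", "arguments": {
  "plan": [0, 0, 0, 0, 0, 0, 0, 0, 0.6, 0.07, 0, 0, 0, 0, 0, 1.0, 0.12, 0, 0, 0, 0, 0, 1.4, 0.16, 0, 0, 0, 0, 0, 1.8, 0.21, 0, 0, 0, 0, 0, 2.1, 0.24, 0, 0, 0, 0, 0, 2.4, 0.28, 0, 0, 0, 0, 0, 2.4, 0.28, 0, 0, 0, 0]
}}

```text
clock: 20.4
ee_pos: [0.5876, 0.1062, 0.042]
orientation: [3.141, 0.006, 0.114]
wrist_force: [-14.7, 2.1, 8.9]
opening: 0.004
grasp_force: 7.1
```

```bash
python3 p.py
```

```text
pad [345.4  217.23] [337, 208, 17, 19, 252] [135.  -94.2]
scene pad [357.4  255.61] [347, 248, 22, 19, 284] [146.3  95.6]
scene pad [283.77 269.44] [274, 261, 21, 18, 290] [145.9 -94.4]
[109.5  93. ] [-14.2   1.6   7.8] 20.5
```

>>> {"name": "step_arm", "arguments": {
  "plan": [0, -2, -0.23, 0, 0, 0, 0, 0, -2, -0.23, 4, 0, 0, 0, 0, -1.5, -4.5, 6, 0, 0, 0, 0, -0.95, -9.2, 6, 0, 0, 0, 0, -0.4, -14, 6, 0, 0, 0, 0, 0.2, -18.7, 6, 0, 0, 0, 0, 0.2, -19.1, 3, 0, 0, 0, 0, 0.2, -19.1, 0, 0, 0, 0]
}}

```text
clock: 21.3
ee_pos: [0.5947, -0.0861, 0.043]
orientation: [-3.142, -0.005, 0.112]
wrist_force: [0.2, -0.1, -0.4]
opening: 0.003
grasp_force: 0.0
```

>>> {"name": "step_arm", "arguments": {
  "plan": [0, 0, 0, 0, 0, 0, 0, 0, 0.6, 0.07, 0, 0, 0, 0, 0, 1.0, 0.12, 0, 0, 0, 0, 0, 1.4, 0.16, 0, 0, 0, 0, 0, 1.7, 0.19, 0, 0, 0, 0, 0, 1.9, 0.21, 0, 0, 0, 0, 0, 2.1, 0.24, 0, 0, 0, 0, 0, 2.1, 0.24, 0, 0, 0, 0]
}}

```text
clock: 22.1
ee_pos: [0.6094, -0.0818, 0.0416]
orientation: [-3.141, 0.008, 0.115]
wrist_force: [-14.2, 0.2, 10.4]
opening: -0.001
grasp_force: 7.0
```

```bash
python3 p.py
```

```text
scene pad [357.43 255.52] [347, 247, 22, 19, 284] [146.   95.8]
scene pad [283.72 269.45] [274, 261, 21, 20, 292] [145.9 -94.5]
[109.6 -96.2] [-14.    0.2   9.7] 22.2
```

Both ends resist at the same x. I back off, lift and take a last look.

>>> {"name": "step_arm", "arguments": {
  "plan": [0, -1, -0.12, 0, 0, 0, 0, 0, -2, -0.23, 0, 0, 0, 0, 0, -2, -0.23, 4, 0, 0, 0, 0, -2, -0.23, 8, 0, 0, 0, 0, -4, -0.5, 12, 0, 0, 0, 0, -8, -1, 14, 0, 0, 0, 0, -12, -1.5, 15, 0, 0, 0, 0, -12, -1.5, 15, 0, 0, 0]
}}

```text
clock: 23.0
ee_pos: [0.4907, -0.0966, 0.1941]
orientation: [-3.141, -0.004, 0.115]
wrist_force: [1.5, -0.6, 1.0]
opening: 0.001
grasp_force: 0.0
```

```bash
python3 p.py
python3 - <<'E'
from h import *
a=arm.camera("scene")[185:325,225:405]
cv2.imwrite("pics/end.png",cv2.resize(a,None,fx=4.2,fy=4.2,interpolation=cv2.INTER_CUBIC)[:,:,::-1])
E
```

```text
scene pad [357.4  255.68] [347, 248, 22, 19, 280] [146.6  95.5]
scene pad [283.92 269.12] [274, 261, 21, 18, 300] [144.8 -93.8]
[ -7.1 -97.3] [0.9 0.5 0.5] 23.1
```

View pics/end.png

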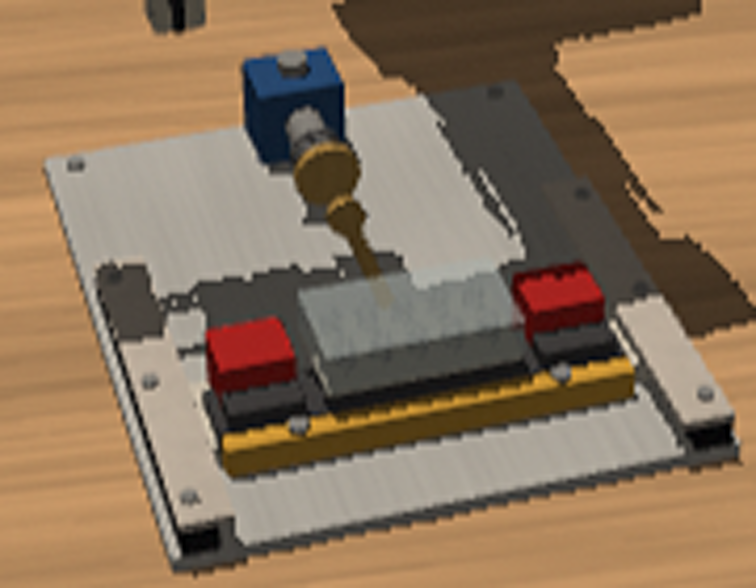

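The carriage lies flush along the yellow stop, with pads at (250,352) and (560,297) and no visible gap. The sleeve's collar at (327,175) is fully forward and the arm is clear of everything.

```bash
python3 -c "
from station import arm
print(arm.hand_in())"
```

```text
the job is handed in; nothing more can be done
None
```

I handed the job in at about 23 s on the robot's clock: the carriage popped off, the sleeve snapped fully forward by itself, and both carriage ends rest against the yellow stop; hand-in returned no verdict.

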